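# Put away the washed steelware by kind

## Task

Put away the washed-up steelware: stand the two tumblers upright on the round steel tray, set the two small bowls right way up and side by side in the low cane basket, and lay the spoon face up, flat on the bottom of the long wooden box. Leave the glass jar and the brass water pot standing where they are.

Things in the scene. Friction and masses are not known exactly. Their poses are not given: they have to be found in the camera images.
- tumbler_a_center (a point): One of two alike plain stainless-steel drinking tumblers, loose, standing open end up: a slim cup 80 mm tall, 53 mm across at the rim tapering to 43 mm at the foot, hollow, wall 2.5 mm, about 90 g. The point is on its axis half-way up, 40 mm above its foot; z is up along its axis. Take it across the outside near the rim.
- tumbler_b_center (a point): The other steel tumbler, the same in every way.
- bowl_a_center (a point): One of two alike small stainless-steel bowls, loose, right way up: 34 mm tall, 62 mm across at the rim, 57 mm across 12 mm above the foot, 42 mm at the foot, hollow, wall 2.5 mm, about 70 g. The point is on its axis half-way up, 17 mm above its foot; z is up along its axis. It can be taken across the outside near the rim.
- bowl_b_center (a point): The other small steel bowl, the same in every way.
- spoon_center (a point): A steel spoon with a round dish, loose, lying face up: 167 mm long along its x axis, dish (41 mm across, 10 mm deep) at the +x end, handle to -x; z is up. The point is in the middle of the handle's flat part (12 mm wide along y, 6 mm thick, running 22 mm towards the dish and 34 mm towards the handle's end) and is 12 mm above the surface it lies on. The dish's end is 85 mm from it, the handle's end 81 mm; it balances about 8 mm from it, towards the dish. About 45 g.
- tray: Round shallow steel tray, fixed: flat floor 186 mm across, 3 mm above the table, rim flaring to 214 mm across and 14 mm high. The origin is the centre of its underside, on the table. Takes the tumblers.
- basket: Low rectangular cane basket, fixed, open on top: outside 150 mm along its x by 220 mm along its y, walls 42 mm high (rim cane to 46 mm) and 6 mm thick, inside 138 by 208 mm, floor 6 mm above the table. The origin is the centre of its underside. Takes the bowls.
- spoonbox: Long low wooden box, fixed, open on top: outside 112 mm along its x by 212 mm along its y (its length), walls 34 mm high and 7 mm thick, inside 98 by 198 mm, floor 7 mm above the table. The origin is the centre of its underside. Takes the spoon.
- jar_center (a point): Bystander: closed glass jar of brown pickle with a grey cap, loose, 65 mm across, 104 mm tall, 400 g; the point is on its axis half-way up, 52 mm above its foot. Not to be shifted by more than 3 cm or tipped.
- pot_center (a point): Bystander: round-bellied brass water pot with a flared lip, loose, 71 mm across the belly, 81 mm tall, 350 g; the point is on its axis, 40 mm above its foot. Not to be shifted by more than 3 cm or tipped.
There are look-alikes about, which are no part of the job. Leave any pink look-alike of the part that bears tumbler_a_center alone.

How it is judged:
By the outcome, as a careful person would: the job done as asked, in the order asked, and still so for the second after the job is handed in, with the robot touching nothing.
It also fails if it takes over 144 s, if anything falls off the work surface, if the arm or the gripper's body presses on something with over 40 N, if the wrist force passes 120 N, or if a joint passes its speed limit or range.

## Robot

A 6-joint arm with a two-finger parallel gripper is mounted at the origin on the work surface. World frame = base frame: x ahead of the robot, y to its left, z up, the work surface at z = 0. Lengths are in m, angles in rad, forces in N, time in s.
With the tool pointing down it reaches from about 0.35 to 0.875 m from the base axis. Payload 4.2 kg.
Tool frame: the origin (TCP) lies on the centre line of the jaws, within the pads' length; the fingertips stand 14 mm ahead of it and the grasp point (between the pads) lies 5 mm behind it; x points along the fingers, z is the direction in which the jaws open and shut, and the axes are right-handed (so a half turn about x gives the same grasp; the last joint's range is limited). The gripper opens to 87 mm and grips with 3 to 60 N. Pads are 19 mm wide; open, the fingers measure 117 mm over their backs; the gripper's body (75 mm by 190 mm) begins 51 mm behind the grasp point.
Start: joints at [-0.943, 0.385, 0.008, 0, -1.194, -0.259], TCP at [0.225, -0.583, 0.237] pointing down, gripper open.
Joint ranges: [-3.14, 3.14], [-1.21, 2.06], [-1.07, 1.41], [-3.16, 2.05], [-2.99, -0.16], [-3.1, 3.1]. Speed limits (rad/s): [2.79, 2.79, 3.14, 3.14, 3.14, 3.14].

## Interface

Orientations are given as a unit quaternion [w, x, y, z].
In Python, from bench import readout, vision, ctrl gives the robot as it stands.
- The arm moves only by the shell command python3 -m jog 'ROWS' [FORCE]. ROWS is JSON, a list of rows, each a list of 7 numbers: the shift along the world's x, y, z in mm, then the turn, a rotation vector about the world's x, y, z in degrees, then the closure in counts, from 0 (fully open) to 255 (shut). A call has 1 to 12 rows; each row is the pose to reach, as a shift and turn from the pose commanded when the call began; what a row does not reach only later rows make up. A row lasts 1/12 s, in which the tool goes at most 41.7 mm and 7.16 degrees, less where a joint would pass 70% of its speed; a pose out of reach is approached as far as the arm can. A call with a gripper value outside its range is refused whole. The fingers move at their own pace and stop on an object; FORCE is the grip in N (left out, the last holds). Time passes only in rows, so rows that repeat a pose let the fingers close. It gives the time, the measured TCP pose, the force and the opening at its end, in the units of the state.
- readout.read_state(): the state, without advancing time (a new reading comes with each control period).
- vision.snapshot(name): name is "scene" or "top"; returns the picture (480x640x3 uint8, blue, green, red); there is no depth.
- vision.camera_info(name): a dict with "fov_y" (degrees; the focal length in pixels is half the picture's height over the tangent of half this angle, whatever the lens; pixels are square), "cx", "cy" (the principal point, pixels), "distortion" ([k1, k2, p1, p2, k3] as OpenCV has them; the pictures are not rectified), "cam_to_world" (4x4, takes a point from camera to world coordinates). Camera axes: x right, y up, looking along -z (the intrinsics and any distortion apply to the point x, -y, -z); pixel columns grow to the right and rows downward; lengths in m; the calibration is good to about 2 mm. A picture is of the moment at which its call begins. camera_info takes no time and is no camera call.
- ctrl.sign_off(): hands the job in, once; it reports no verdict.
Trained networks look in the newest picture that a camera, given by its name, has taken for a name from the list of things; names that differ only in an ending like _2 or _b are one class to them, and where a whole thing is asked for, a point or a joint stands for the part that bears it (a point fixed in the world has none). Each returns a list of dicts, best first, with "conf" (0 to 1); they miss things now and then, are a little off and sometimes report something else, mostly with a low value. They report only what shows in the picture. A call takes as long as a camera call. They do not tell look-alikes from the thing itself.
- vision.search_frame(label, camera): "box" ([left, top, right, bottom] in pixels, round what is visible of it).
- vision.regions_of(label, camera): "region" (480x640 bool, what is visible of it) and "box" ([left, top, right, bottom] in pixels, round what is visible of it).
The state is a dict: "time_s": time; "q": joint angles; "qvel": joint speeds; "tau": joint torques, N m; "position": TCP position; "eef_rot": TCP orientation; "wrist_force": force on the tool from outside, world axes, zero at the start; "moment": the same for the moment, N m; "finger_gap": opening from 0.0 (shut) to 1.0 (fully open).
Only numpy, scipy, OpenCV 4.12 (cv2) and the standard library are available. Lean on these libraries where they do the work, as an engineer would, in place of code of your own. Each camera call takes 0.05 s, during which the arm holds its last target.

## Working session

There is one attempt and no reset: what is moved stays moved. The work goes in short steps, Python scripts to look and compute and a shell command to move; the robot and the scene stay as the last step left them, time stands still between calls to the robot, and variables do not carry over. Pictures are saved under pics/ and viewed, and the job is handed in when it is done.

```bash
ls; mkdir -p pics
python3 - <<'E'
from bench import readout, vision, ctrl
import cv2
print(readout.read_state())
for n in("scene","top"):
    im=vision.snapshot(n); cv2.imwrite(f"pics/{n}0.png",im); print(n,vision.camera_info(n))
E
```

```text
pics
{'time_s': 0.0, 'q': array([-9.43363413e-01,  3.85553158e-01,  6.68132857e-03, -5.03942947e-04,
       -1.19399463e+00, -2.58636727e-01]), 'qvel': array([-0.00204332, -0.00084068,  0.00042682, -0.00086545,  0.00060513,
        0.00068307]), 'tau': array([-9.86023078e-04, -3.90658414e+01,  1.87407249e+01,  4.21989441e+00,
        1.09857885e-02, -1.84609767e-04]), 'position': array([ 0.22515709, -0.58244644,  0.2354826 ]), 'eef_rot': array([ 0.40030165, -0.5825295 ,  0.39949825,  0.58379716]), 'wrist_force': array([-0.44113026,  0.17215359,  0.43842784]), 'moment': array([-0.04208128,  0.02017446, -0.06651928]), 'finger_gap': 1.000629212799053}
scene {'fov_y': 52.650135034455346, 'cx': 321.49513652455335, 'cy': 244.9819706725942, 'distortion': array([-0.03917159,  0.        ,  0.        ,  0.        ,  0.        ]), 'cam_to_world': array([[-0.47762147, -0.69626426,  0.53581136,  1.03850721],
       [ 0.87841995, -0.3673432 ,  0.30567526,  0.34910906],
       [-0.0160041 ,  0.61666445,  0.78706342,  0.98161706],
       [ 0.        ,  0.        ,  0.        ,  1.        ]])}
top {'fov_y': 48.1131874497721, 'cx': 316.3704666513262, 'cy': 238.89935561874242, 'distortion': array([-0.08991151,  0.        ,  0.        ,  0.        ,  0.        ]), 'cam_to_world': array([[ 0.00564248,  0.99160102, -0.12921134,  0.24468173],
       [-0.99969575,  0.00869627,  0.02308208,  0.01857109],
       [ 0.02401187,  0.12904179,  0.9913484 ,  1.43808981],
       [ 0.        ,  0.        ,  0.        ,  1.        ]])}
```

View pics/scene0.png

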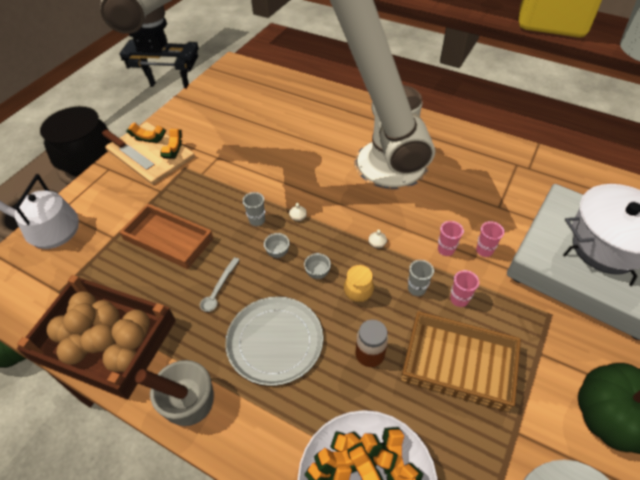

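View pics/top0.png

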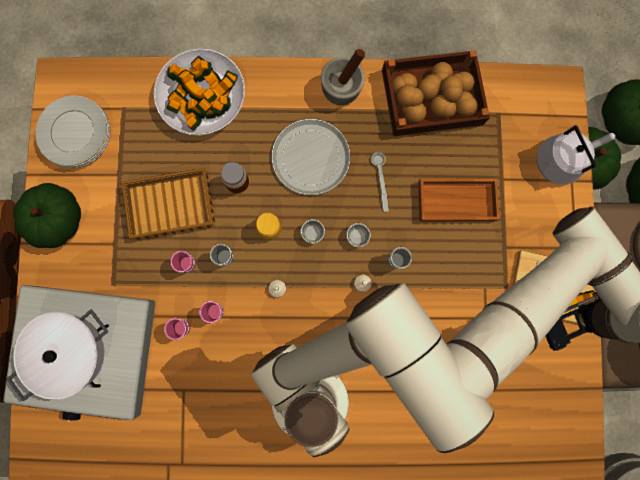

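```bash
cat > h.py <<'E'
import numpy as np, cv2, pickle
from scipy.optimize import least_squares
from bench import readout, vision, ctrl
CI={n:vision.camera_info(n) for n in("scene","top")}
def proj(P,n):
    c=CI[n]; T=np.linalg.inv(c["cam_to_world"]); P=np.atleast_2d(P)
    p=P@T[:3,:3].T+T[:3,3]; p=p*[1,-1,-1]
    f=240/np.tan(np.radians(c["fov_y"]/2)); K=np.array([[f,0,c["cx"]],[0,f,c["cy"]],[0,0,1]])
    return cv2.projectPoints(p,np.zeros(3),np.zeros(3),K,c["distortion"])[0][:,0]
def ray(uv,n):
    c=CI[n]; f=240/np.tan(np.radians(c["fov_y"]/2)); K=np.array([[f,0,c["cx"]],[0,f,c["cy"]],[0,0,1]])
    u=cv2.undistortPoints(np.array([[uv]],float),K,c["distortion"])[0,0]
    M=c["cam_to_world"]; return M[:3,3],M[:3,:3]@np.array([u[0],-u[1],-1])
def onz(uv,n,z):
    o,d=ray(uv,n); return o+d*(z-o[2])/d[2]
def tri(uvs,uvt):
    (o1,d1),(o2,d2)=ray(uvs,"scene"),ray(uvt,"top")
    A=np.stack([d1,-d2],1); s=np.linalg.lstsq(A,o2-o1,rcond=None)[0]
    a,b=o1+d1*s[0],o2+d2*s[1]; return (a+b)/2,np.linalg.norm(a-b)
a=np.linspace(0,2*np.pi,48,endpoint=False)
def rev(prof): # list (r,z) above foot
    return np.concatenate([np.stack([r*np.cos(a),r*np.sin(a),0*a+z],1) for r,z in prof])
def rect(x,y,z): return np.array([[sx*x/2,sy*y/2,zz] for sx in(-1,1) for sy in(-1,1) for zz in(0,z)])
M={"tumbler_a_center":rev([(.0215,0),(.0265,.08)]),"bowl_a_center":rev([(.021,0),(.0285,.012),(.031,.034)]),
"jar_center":rev([(.0325,0),(.0325,.08),(.026,.104)]),"pot_center":rev([(.025,0),(.0355,.035),(.028,.081)]),"tray":rev([(.093,0),(.107,.014)])}
def pbox(P,n):
    q=proj(P,n); return np.r_[q.min(0),q.max(0)]
def fit(label,bs,bt,x0,z0=None):
    m=M[label]
    f=lambda v: np.r_[pbox(m+v,"scene")-bs,pbox(m+v,"top")-bt] if len(v)==3 else 0
    r=least_squares(f,np.r_[x0[:2],0.0],loss="soft_l1",diff_step=1e-3,x_scale=.1); return r.x,np.abs(r.fun).max()
E
python3 - <<'E'
from h import *
D={}
for n in("scene","top"):
    vision.snapshot(n)
    for l in ["tumbler_a_center","bowl_a_center","spoon_center","tray","basket","spoonbox","jar_center","pot_center"]:
        D[n,l]=vision.regions_of(l,n)
        for d in D[n,l]: print(n,l,round(d["conf"],2),np.round(d["box"],1),d["region"].sum())
pickle.dump(D,open("D0.pkl","wb"))
E
```

```text
scene tumbler_a_center 0.88 [450.5 270.2 476.5 304.2] 723
scene tumbler_a_center 0.73 [407.6 260.3 436.  298.1] 727
scene tumbler_a_center 0.73 [438.7 219.9 463.4 254. ] 625
scene tumbler_a_center 0.59 [476.3 222.1 502.1 253.5] 655
scene bowl_a_center 0.56 [266.1 235.1 288.6 255.9] 500
scene spoon_center 0.75 [197.5 256.9 239.6 310. ] 502
scene tray 0.92 [223.2 293.5 323.4 385.5] 6782
scene basket 0.77 [402.5 310.2 521.1 410.5] 8142
scene spoonbox 0.82 [118.2 207.4 213.7 269.1] 3387
scene spoonbox 0.58 [244.4 191.3 261.7 228.8] 562
scene jar_center 0.69 [353.8 318.1 389.  367.7] 1261
scene pot_center 0.72 [343.8 266.5 376.7 297.8] 834
top tumbler_a_center 0.93 [171.2 250.5 197.2 271.9] 410
top tumbler_a_center 0.59 [211.1 243.5 232.  262.6] 380
top tumbler_a_center 0.56 [164.4 319.  187.4 340.1] 420
top tumbler_a_center 0.55 [199.9 302.7 222.4 322.6] 402
top bowl_a_center 0.89 [347.2 226.7 373.5 248.2] 451
top spoon_center 0.94 [372.8 151.8 389.7 209.2] 389
top tray 0.66 [271.8 119.3 349.2 195.1] 4634
top basket 0.57 [121.9 167.1 216.1 237.7] 5116
top jar_center 0.85 [220.3 164.1 249.3 190.8] 629
top pot_center 0.56 [254.9 210.8 282.2 237.1] 568
```

Run:
```python
import cv2,numpy as np
s=cv2.imread("pics/scene0.png");t=cv2.imread("pics/top0.png")
cv2.imwrite("pics/c1.png",cv2.resize(s[180:320,190:390],None,fx=4,fy=4,interpolation=2))
cv2.imwrite("pics/c2.png",cv2.resize(t[200:300,200:420],None,fx=3.6,fy=3.6,interpolation=2))
```

```text
(no output)
```

View pics/c1.png

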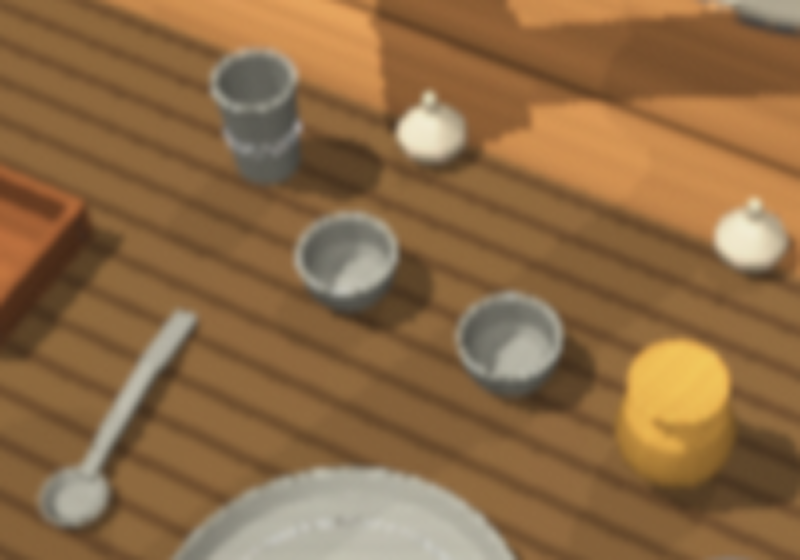

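View pics/c2.png

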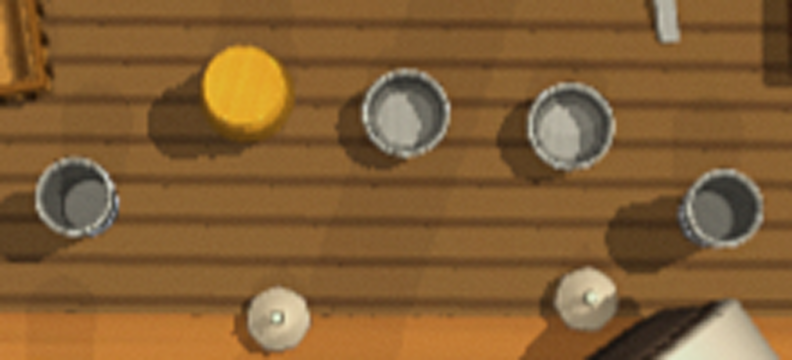

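```bash
cat >> h.py <<'E'
def seg(im,uv,r=30,sat=75):
    x0,y0=int(uv[0])-r,int(uv[1])-r
    x0=max(x0,0);y0=max(y0,0)
    c=cv2.resize(im[y0:y0+2*r,x0:x0+2*r],None,fx=4,fy=4,interpolation=cv2.INTER_LINEAR)
    h=cv2.cvtColor(c,cv2.COLOR_BGR2HSV); m=(h[...,1]<sat).astype(np.uint8)
    n,L,st,ce=cv2.connectedComponentsWithStats(m)
    k=L[int((uv[1]-y0)*4+2),int((uv[0]-x0)*4+2)]
    if k==0: return None
    l,t,w,hh=st[k][:4]; s=lambda v:v/4-.5   # crop px edge -> pixel-centre coords
    return np.array([x0+l/4-.5,y0+t/4-.5,x0+(l+w)/4-.5,y0+(t+hh)/4-.5]),(L==k)
E
python3 - <<'E'
from h import *
s=cv2.imread("pics/scene0.png");t=cv2.imread("pics/top0.png")
O={"tumR":("tumbler_a_center",(253,212),(401,258)),"tumL":("tumbler_a_center",(421,280),(221,256)),"bowlL":("bowl_a_center",(318,266),(312,231)),"bowlR":("bowl_a_center",(277,246),(358,236))}
for k,(l,a_,b_) in O.items():
    for sat in (70,90,110):
        A=seg(s,a_,sat=sat);B=seg(t,b_,sat=sat)
        if A is None or B is None: print(k,sat,"none");continue
        x0=onz(b_,"top",.03)
        x,e=fit(l,A[0],B[0],x0); print(k,sat,A[0],B[0],np.round(x*1000,1),"res",round(e,2))
        A3=tri; 
print("tri", tri((253.5,200.25),(401.1,257.5)),tri((276.75,244),(358.3,235)),tri((317.5,264.25),(312.5,231.1)))
print("spoon end",tri((236.5,258.75),(385.3,210.5)))
D=pickle.load(open("D0.pkl","rb"))
for l in("jar_center","pot_center","tray"):
    bt=D["top",l][0]["box"]; print(l,fit(l,D["scene",l][0]["box"],bt,onz(((bt[0]+bt[2])/2,(bt[1]+bt[3])/2),"top",.03)))
g=cv2.resize(t[100:250,100:260],None,fx=5,fy=5,interpolation=2);cv2.imwrite("pics/c3.png",g[:600])
g=cv2.resize(t[110:230,340:510],None,fx=4.7,fy=4.7,interpolation=2);cv2.imwrite("pics/c4.png",g)
E
```

```text
tumR 70 [242.25 192.5  265.   225.  ] [387.75 246.75 411.25 268.25] [ 3.759e+02 -2.287e+02 -2.000e-01] res 0.8
tumR 90 [241.75 192.   265.25 225.75] [387.5 246.5 411.5 268.5] [ 376.1 -228.9   -0.5] res 1.05
tumR 110 [241.25 191.5  265.75 226.25] [387.25 246.25 411.75 268.75] [ 3.764e+02 -2.289e+02 -1.000e-01] res 1.62
tumL 70 [407.5  260.25 433.75 295.25] [209.5  243.75 232.5  265.25] [3.801e+02 2.323e+02 2.000e-01] res 0.68
tumL 90 [407.25 259.75 434.25 295.75] [209.25 243.25 232.75 265.5 ] [380.4 232.3   0.9] res 1.18
tumL 110 [406.75 259.25 434.75 296.25] [209.   243.   233.   265.75] [380.7 232.1   1.3] res 1.76
bowlL 70 [303.75 252.5  330.5  278.25] [300.   218.75 324.5  243.25] [448.2  -2.1   2.1] res 0.88
bowlL 90 [303.25 252.   330.75 278.75] [299.75 218.5  324.75 243.5 ] [448.4  -2.2   2.7] res 1.21
bowlL 110 [302.75 251.5  331.25 279.25] [299.5  218.25 324.75 243.75] [448.7  -2.    3.8] res 1.71
bowlR 70 [263.25 232.75 289.25 257.25] [346.   222.75 370.25 246.75] [ 439.5 -123.6    0.6] res 0.98
bowlR 90 [262.75 232.25 289.5  257.75] [345.75 222.5  370.5  247.  ] [ 439.7 -123.7    1. ] res 1.31
bowlR 110 [262.5  231.75 290.   258.25] [345.5  222.25 370.5  247.25] [ 439.8 -123.3    1.9] res 1.73
tri (array([ 0.37531768, -0.22894195,  0.07528366]), np.float64(0.0034821177825677665)) (array([ 0.43914118, -0.12401637,  0.02734306]), np.float64(0.003554824438515201)) (array([ 0.44811407, -0.00223548,  0.03045576]), np.float64(0.003543464633008639))
spoon end (array([ 0.51089188, -0.20121416,  0.00200199]), np.float64(0.0026957086483559386))
jar_center (array([0.58616628, 0.2038024 , 0.00207522]), np.float64(3.0151732299669334))
pot_center (array([0.46274209, 0.11547422, 0.01079667]), np.float64(3.8508991168637863))
tray (array([0.65627796, 0.00298146, 0.00317559]), np.float64(2.97142742159906))
```

View pics/c4.png

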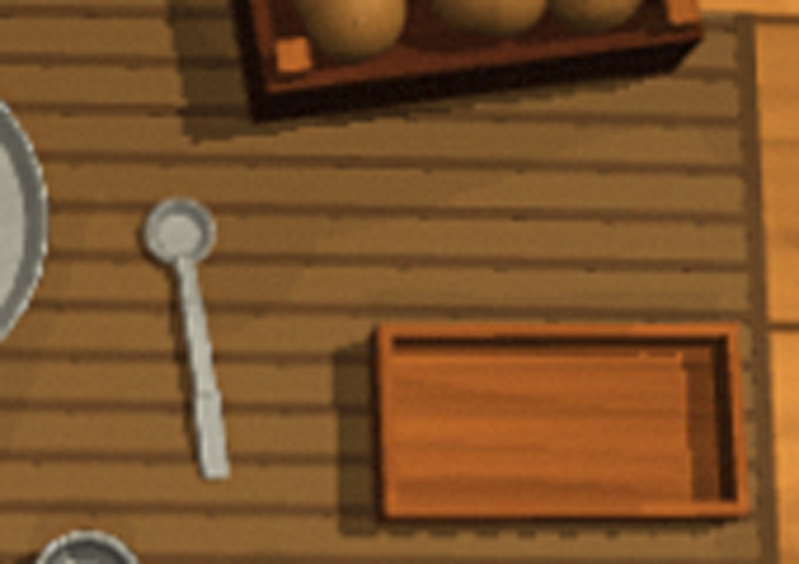

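Run:
```python
import cv2
s=cv2.imread("pics/scene0.png")
cv2.imwrite("pics/c5.png",cv2.resize(s[190:320,100:250],None,fx=4.6,fy=4.6,interpolation=2))
cv2.imwrite("pics/c6.png",cv2.resize(s[205:415,390:530],None,fx=2.8,fy=2.8,interpolation=2))
```

```text
(no output)
```

View pics/c3.png

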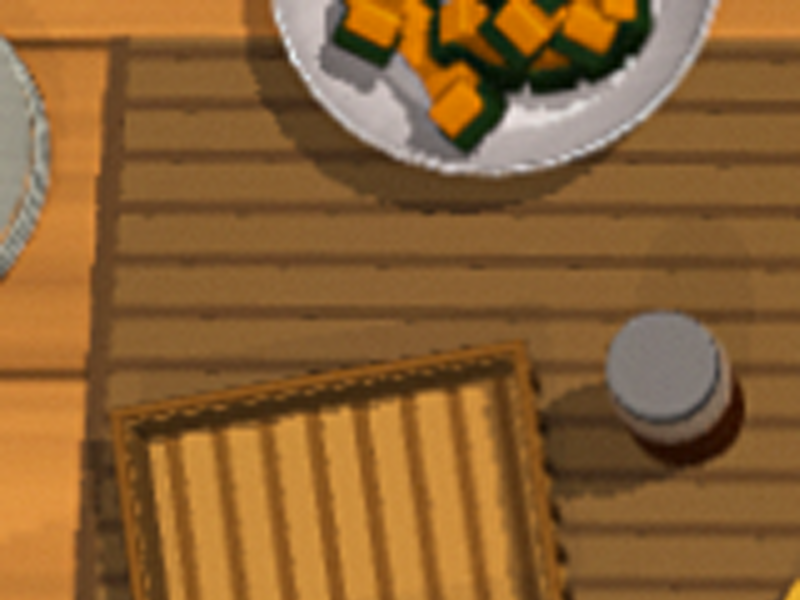

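View pics/c5.png

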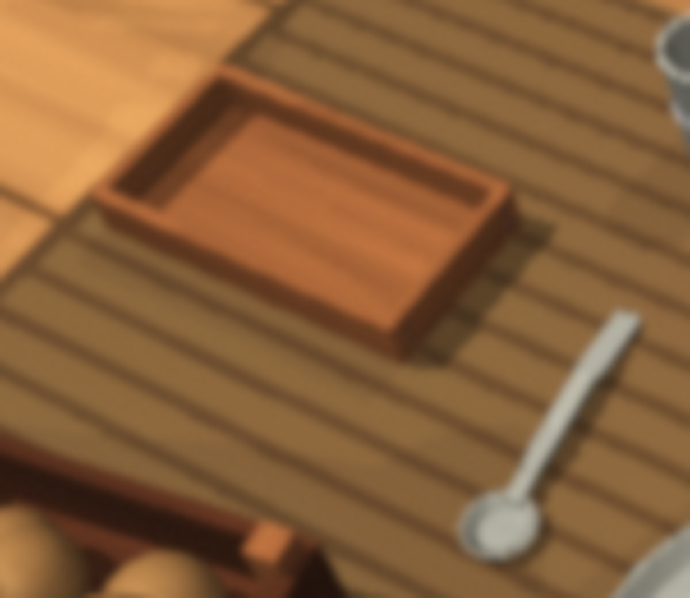

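View pics/c6.png

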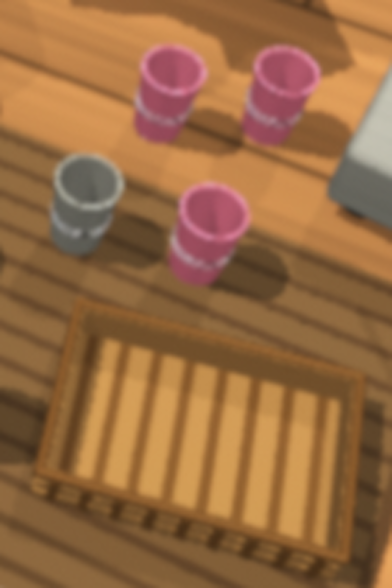

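Run:
```python
from h import *
t=cv2.imread("pics/top0.png")
cv2.imwrite("pics/c7.png",cv2.resize(t[160:245,110:225],None,fx=6,fy=6,interpolation=2))
u=lambda p,s,o:(np.array(p)+.5)/s-.5+o
def fr(nm,w,l,sc,tp):
    C=np.array([[1,1],[1,-1],[-1,-1],[-1,1]])*[w/2,l/2]
    def P(v):
        c,s=np.cos(v[3]),np.sin(v[3]); return np.c_[C@np.array([[c,s],[-s,c]])+v[:2],np.full(4,v[2])]
    def f(v): 
        r=[];
        if sc is not None: r.append((proj(P(v),"scene")-sc).ravel())
        if tp is not None:
            d=proj(P(v),"top")-tp; r.append(d[~np.isnan(d)])
        return np.concatenate(r)
    x0=onz(np.nanmean(tp,0),"top",.03)
    r=least_squares(f,[*x0[:2],.03,0],diff_step=1e-4,x_scale=.1); print(nm,np.round(r.x*[1e3,1e3,1e3,57.3],1),np.round(r.fun,1))
sc=u([(393,335),(97,192),(225,67),(512,190)],4.6,(100,190)); tp=u([(377,326),(738,325),(747,514),(384,517)],4.7,(340,110))
fr("box",.112,.212,sc,tp)
sc=u([(345,558),(38,472),(82,303),(362,376)],2.8,(390,205)); tp=np.r_[u([(113,412),(525,343)],5,(100,100)),[(213,232),(130,238)]]
fr("basket",.150,.220,sc,tp)
d,e1=tri(u((502,525),4.6,(100,190)),u((180,232),4.7,(340,110)));h,e2=tri(u((626,318),4.6,(100,190)),u((216,473),4.7,(340,110)))
print(d,h,e1,e2,np.linalg.norm(d-h),np.degrees(np.arctan2(*(d-h)[1::-1])))
```

```text
box [ 539.4 -399.    29.2    0.7] [-0.7 -0.2 -1.4  0.6 -0.9 -0.6  0.2 -0.  -0.4  0.1 -0.9  0.7 -0.5  0.8
 -0.5  0.3]
basket [515.3 384.5  34.9   9.5] [-1.2  0.9 -0.3 -1.3 -0.5 -1.1 -0.   0.7  0.7  2.1 -0.8  3.1 -1.8 -6.
 -1.   0.9]
[ 0.65349346 -0.18132535  0.00767652] [ 0.51181141 -0.2023518   0.00233055] 0.00376547563338357 0.001666799596571264 0.14333351409381748 8.441420106540384
```

View pics/c7.png

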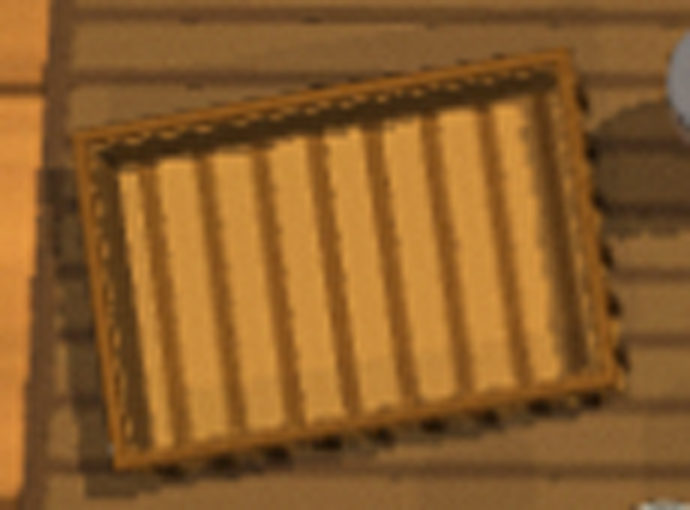

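Run:
```python
from h import *
s=cv2.imread("pics/scene0.png");t=cv2.imread("pics/top0.png")
u=lambda p,s,o:(np.array(p)+.5)/s-.5+o
C=np.array([[1,1],[1,-1],[-1,-1],[-1,1]])*[.075,.11]
sc=u([(345,558),(38,472),(82,303),(362,376)],2.8,(390,205)); tp=u([(78,135),(570,52),(615,385),(118,467)],6,(110,160))
def P(v):
    c,s=np.cos(v[3]),np.sin(v[3]); return np.c_[C@np.array([[c,s],[-s,c]])+v[:2],np.full(4,v[2])]
r=least_squares(lambda v:np.r_[(proj(P(v),"scene")-sc).ravel(),(proj(P(v),"top")-tp).ravel()],[.5,.35,.03,0.1],diff_step=1e-4,x_scale=.1)
print(np.round(r.x*[1e3,1e3,1e3,57.3],1),np.round(r.fun,1))
A=seg(s,(275,340),r=60,sat=90);B=seg(t,(311,157),r=50,sat=90)
print(A[0],B[0],fit("tray",A[0],B[0],[.65,0]))
q=readout.read_state()["eef_rot"]
from scipy.spatial.transform import Rotation as R
print(R.from_quat(q[[1,2,3,0]]).as_matrix().round(3))
```

```text
[519.2 384.1  41.2  10.2] [-0.4  0.9 -0.6 -0.3 -1.5 -0.9 -0.2  0.1 -0.5  0.6 -1.4  0.6 -0.8 -0.2
 -0.3  0.2]
[224.75 295.75 323.5  385.75] [271.   118.25 349.75 194.75] (array([0.65843416, 0.00428082, 0.000963  ]), np.float64(1.647833999961449))
[[ 0.    -0.933 -0.36 ]
 [-0.    -0.36   0.933]
 [-1.    -0.    -0.   ]]
```

Candidates for the tumblers, by top-view pixel:
- Grey steel: (221,255) and (400,258). These are the ones to take.
- Pink look-alikes: (182,262), (210,312), (176,329). I leave these alone.

The crops show plain grey steel on both, confirming the choice. The fitted feet are at z≈0, and the bowls' fits agree too. I start with the tumbler at (376,-229).

```bash
python3 -m jog '[[151,353,-70,0,0,69,0],[151,353,-70,0,0,69,0],[151,353,-70,0,0,69,0],[151,353,-70,0,0,69,0],[151,353,-70,0,0,69,0],[151,353,-70,0,0,69,0],[151,353,-70,0,0,69,0],[151,353,-70,0,0,69,0],[151,353,-70,0,0,69,0],[151,353,-70,0,0,69,0],[151,353,-70,0,0,69,0],[151,353,-70,0,0,69,0]]'; python3 -m jog '[[0,0,0,0,0,0,0],[0,0,0,0,0,0,0]]'; python3 -c "
from bench import readout,vision;import cv2
print(readout.read_state()['q'])
t=vision.snapshot('top');s=vision.snapshot('scene')
cv2.imwrite('pics/t1.png',cv2.resize(t[190:320,320:480],None,fx=4,fy=4));cv2.imwrite('pics/s1.png',cv2.resize(s[130:260,180:340],None,fx=4,fy=4))"
```

```text
time_s: 2.0
position: [0.3768, -0.2293, 0.1667]
eef_rot: [0.001, 0.707, 0.001, -0.707]
wrist_force: [-0.1, -0.3, -0.3]
finger_gap: 1.0
time_s: 2.17
position: [0.3762, -0.2307, 0.1668]
eef_rot: [0.0, 0.707, -0.0, -0.707]
wrist_force: [0.5, -0.6, 0.2]
finger_gap: 1.001
[-1.79582595e-01  1.41315371e-01 -5.24782984e-01  1.34564721e-04
 -9.04239314e-01  1.79608585e-01]
```

View pics/t1.png

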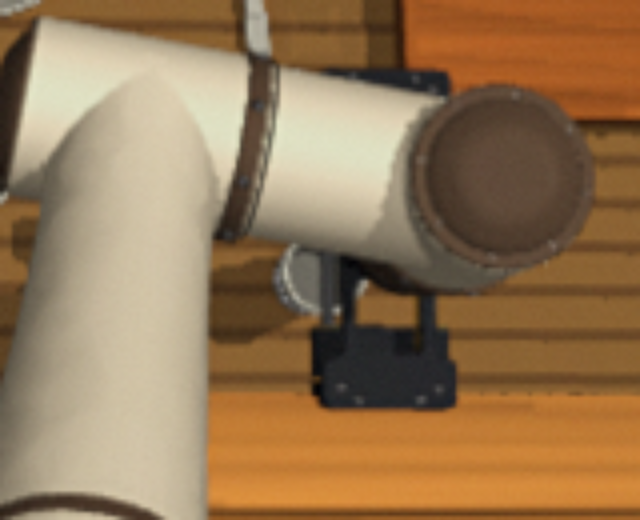

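View pics/s1.png

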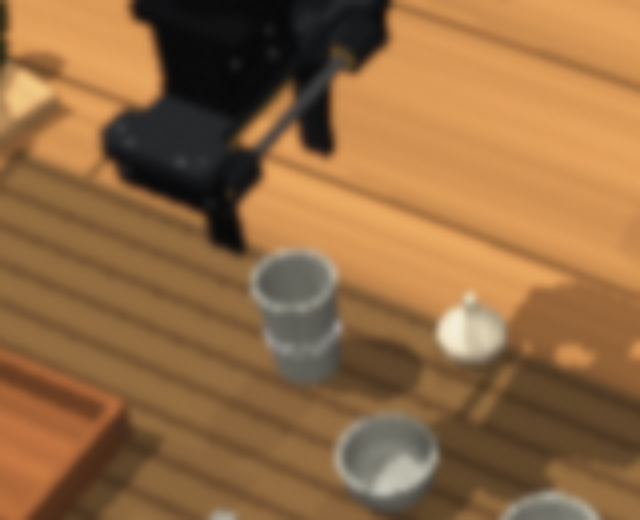

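```bash
python3 -c "
from h import *
print((proj([[.376-.0435,-.2307,.153],[.376+.0435,-.2307,.153],[.376,-.229,.08]],'scene')-[180,130])*4)"
python3 -m jog '[[0,2,-40,0,0,0,0],[0,2,-80,0,0,0,0],[0,2,-106,0,0,0,0],[0,2,-106,0,0,0,0],[0,2,-106,0,0,0,0]]' 15
```

```text
[[311.20219949 149.45055696]
 [231.64992115 238.04086456]
 [289.68879186 276.24472498]]
time_s: 2.68
position: [0.3757, -0.2285, 0.06]
eef_rot: [-0.0, -0.706, -0.0, 0.708]
wrist_force: [1.2, -0.8, 0.7]
finger_gap: 1.002
```

```bash
python3 -m jog '[[0,0,0,0,0,0,200],[0,0,0,0,0,0,200],[0,0,0,0,0,0,200],[0,0,0,0,0,0,200],[0,0,0,0,0,0,200],[0,0,0,0,0,0,200],[0,0,0,0,0,0,200],[0,0,0,0,0,0,200]]' 15; python3 -m jog '[[0,0,20,0,0,0,200],[0,0,60,0,0,0,200],[0,0,90,0,0,0,200],[0,0,90,0,0,0,200]]' ; python3 -c "
from bench import readout,vision;import cv2
s=vision.snapshot('scene')
cv2.imwrite('pics/s2.png',cv2.resize(s[100:260,150:350],None,fx=4,fy=4)[:600])"
```

```text
time_s: 3.35
position: [0.3763, -0.228, 0.0609]
eef_rot: [-0.001, -0.707, -0.001, 0.707]
wrist_force: [-0.7, 0.7, 3.5]
finger_gap: 0.583
time_s: 3.68
position: [0.3803, -0.2291, 0.1562]
eef_rot: [0.003, 0.711, -0.0, -0.703]
wrist_force: [1.1, 0.9, -1.0]
finger_gap: 0.584
```

View pics/s2.png

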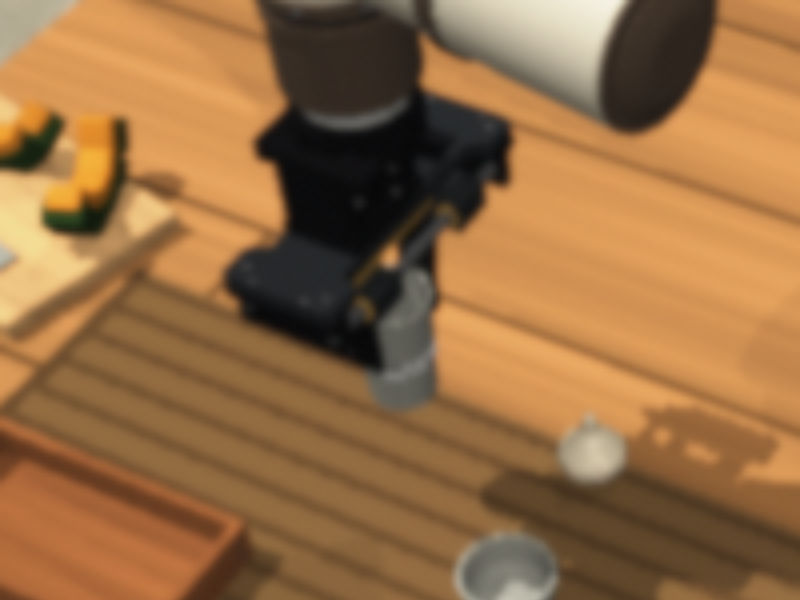

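```bash
python3 -m jog '[[30,20,0,0,0,0,200],[58,39,0,0,0,0,200],[86,58,0,0,0,0,200],[114,77,0,0,0,0,200],[142,96,0,0,0,0,200],[170,115,0,0,0,0,200],[198,134,0,0,0,0,200],[226,153,0,0,0,0,200],[250,168,0,0,0,0,200],[268,180,0,0,0,0,200],[281,189,0,0,0,0,200],[281,189,0,0,0,0,200]]'; python3 -m jog '[[0,0,0,0,0,0,200],[0,0,0,0,0,0,200],[0,0,0,0,0,0,200]]'
```

```text
time_s: 4.73
position: [0.6588, -0.037, 0.1474]
eef_rot: [-0.002, -0.706, -0.001, 0.708]
wrist_force: [0.3, -0.1, -0.7]
finger_gap: 0.584
time_s: 4.98
position: [0.6562, -0.0396, 0.1498]
eef_rot: [-0.001, -0.706, -0.0, 0.708]
wrist_force: [-0.2, 0.4, -0.6]
finger_gap: 0.582
```

```bash
python3 -m jog '[[0,0,-30,0,0,0,200],[0,0,-60,0,0,0,200],[0,0,-76,0,0,0,200],[0,0,-81,0,0,0,200],[0,0,-81,0,0,0,200],[0,0,-81,0,0,0,200]]';python3 -m jog '[[0,0,-2,0,0,0,200],[0,0,-4,0,0,0,200],[0,0,-4,0,0,0,200],[0,0,-4,0,0,0,200]]'; python3 -c "
from bench import readout,vision;import cv2
s=vision.snapshot('scene')
cv2.imwrite('pics/s3.png',cv2.resize(s[220:400,180:400],None,fx=3.5,fy=3.5)[:600])"
```

```text
time_s: 5.48
position: [0.6579, -0.0393, 0.0707]
eef_rot: [0.001, 0.708, 0.001, -0.706]
wrist_force: [0.8, -0.1, -0.3]
finger_gap: 0.584
time_s: 5.82
position: [0.6576, -0.0389, 0.0662]
eef_rot: [0.001, 0.707, 0.001, -0.707]
wrist_force: [-0.2, -0.3, -0.5]
finger_gap: 0.581
```

View pics/s3.png

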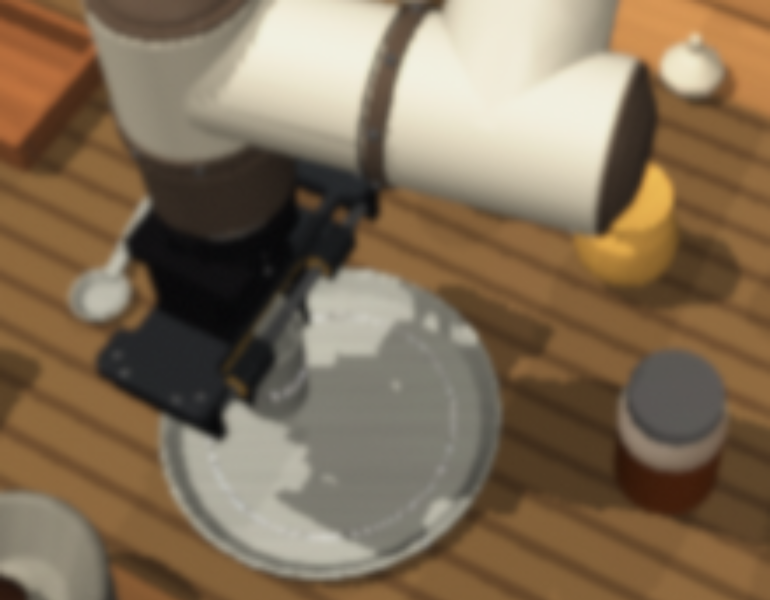

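```bash
python3 -m jog '[[0,0,-1,0,0,0,200],[0,0,-2,0,0,0,200],[0,0,-2,0,0,0,200],[0,0,-2,0,0,0,200]]'
```

```text
time_s: 6.2
position: [0.6575, -0.0389, 0.064]
eef_rot: [0.001, 0.707, 0.001, -0.707]
wrist_force: [-0.3, -0.1, 3.0]
finger_gap: 0.584
```

```bash
python3 -m jog '[[0,0,0,0,0,0,95],[0,0,0,0,0,0,85],[0,0,0,0,0,0,70],[0,0,0,0,0,0,40],[0,0,0,0,0,0,10],[0,0,0,0,0,0,0],[0,0,0,0,0,0,0],[0,0,0,0,0,0,0]]'; python3 -m jog '[[0,0,25,0,0,0,0],[0,0,60,0,0,0,0],[0,0,100,0,0,0,0],[0,0,100,0,0,0,0]]'
```

```text
time_s: 6.87
position: [0.6573, -0.039, 0.0635]
eef_rot: [0.001, 0.707, 0.001, -0.707]
wrist_force: [-1.0, -0.1, 0.3]
finger_gap: 0.974
time_s: 7.2
position: [0.6623, -0.0391, 0.1733]
eef_rot: [0.002, 0.713, 0.001, -0.701]
wrist_force: [1.8, -0.2, 2.3]
finger_gap: 0.998
```

```bash
python3 -m jog '[[-26,25,0,0,0,0,0],[-54,53,0,0,0,0,0],[-82,80,0,0,0,0,0],[-109,107,0,0,0,0,0],[-137,134,0,0,0,0,0],[-164,161,0,0,0,0,0],[-191,188,0,0,0,0,0],[-219,214,0,0,0,0,0],[-245,240,0,0,0,0,0],[-265,259,0,0,0,0,0],[-277,271,0,0,0,0,0],[-277,271,0,0,0,0,0]]'; python3 -m jog '[[0,0,0,0,0,0,0],[0,0,0,0,0,0,0],[0,0,0,0,0,0,0]]'; python3 -c "
from bench import readout,vision;import cv2
print(readout.read_state()['q'])
s=vision.snapshot('scene');cv2.imwrite('pics/s4a.png',s)
cv2.imwrite('pics/s4.png',cv2.resize(s[180:360,240:490],None,fx=3.2,fy=3.2)[:600])"
```

```text
time_s: 8.2
position: [0.3787, 0.2338, 0.164]
eef_rot: [0.002, 0.707, 0.003, -0.707]
wrist_force: [-1.3, -0.3, 0.8]
finger_gap: 0.998
time_s: 8.45
position: [0.3809, 0.2315, 0.1635]
eef_rot: [0.0, 0.707, 0.0, -0.707]
wrist_force: [0.7, 0.6, -0.6]
finger_gap: 1.005
[ 9.12944566e-01  1.53291764e-01 -5.19728706e-01  7.32155213e-05
 -8.97824872e-01 -9.12006402e-01]
```

View pics/s4.png

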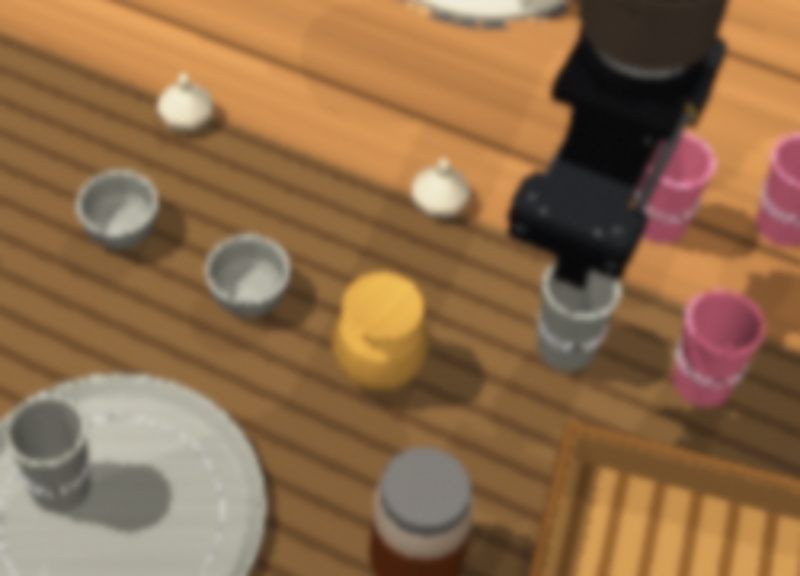

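```bash
python3 -m jog '[[0,1,-40,0,0,0,0],[0,1,-75,0,0,0,0],[0,1,-103,0,0,0,0],[0,1,-103,0,0,0,0],[0,1,-103,0,0,0,0]]' 15; python3 -m jog '[[0,0,0,0,0,0,200],[0,0,0,0,0,0,200],[0,0,0,0,0,0,200],[0,0,0,0,0,0,200],[0,0,0,0,0,0,200],[0,0,0,0,0,0,200],[0,0,0,0,0,0,200],[0,0,0,0,0,0,200]]' 15; python3 -m jog '[[0,0,30,0,0,0,200],[0,0,65,0,0,0,200],[0,0,105,0,0,0,200],[0,0,120,0,0,0,200],[0,0,120,0,0,0,200],[0,0,120,0,0,0,200]]'
```

```text
time_s: 8.92
position: [0.3805, 0.232, 0.0598]
eef_rot: [-0.002, -0.706, 0.001, 0.708]
wrist_force: [0.7, 0.5, 0.4]
finger_gap: 1.0
time_s: 9.58
position: [0.3803, 0.2332, 0.061]
eef_rot: [0.001, 0.707, 0.001, -0.707]
wrist_force: [-1.6, -0.2, 4.1]
finger_gap: 0.594
time_s: 10.08
position: [0.3801, 0.2331, 0.1808]
eef_rot: [0.0, 0.707, 0.001, -0.707]
wrist_force: [-0.3, 0.3, -2.1]
finger_gap: 0.592
```

```bash
python3 -m jog '[[28,-19,0,0,0,0,200],[56,-38,0,0,0,0,200],[84,-57,0,0,0,0,200],[112,-76,0,0,0,0,200],[140,-95,0,0,0,0,200],[168,-114,0,0,0,0,200],[196,-133,0,0,0,0,200],[224,-152,0,0,0,0,200],[248,-166,0,0,0,0,200],[266,-178,0,0,0,0,200],[277,-186,0,0,0,0,200],[277,-186,0,0,0,0,200]]'; python3 -m jog '[[0,0,0,0,0,0,200],[0,0,-30,0,0,0,200],[0,0,-65,0,0,0,200],[0,0,-95,0,0,0,200],[0,0,-110,0,0,0,200],[0,0,-113,0,0,0,200],[0,0,-113,0,0,0,200],[0,0,-113,0,0,0,200],[0,0,-113,0,0,0,200]]';python3 -c "
from bench import readout,vision;import cv2
s=vision.snapshot('scene')
cv2.imwrite('pics/s5.png',cv2.resize(s[220:400,180:400],None,fx=3.5,fy=3.5)[:600])"
```

```text
time_s: 11.08
position: [0.6579, 0.045, 0.1762]
eef_rot: [-0.0, -0.705, 0.001, 0.709]
wrist_force: [0.5, -0.4, -1.3]
finger_gap: 0.591
time_s: 11.83
position: [0.6581, 0.0476, 0.069]
eef_rot: [0.001, 0.708, 0.001, -0.706]
wrist_force: [-0.7, -0.6, -0.8]
finger_gap: 0.59
```

View pics/s5.png

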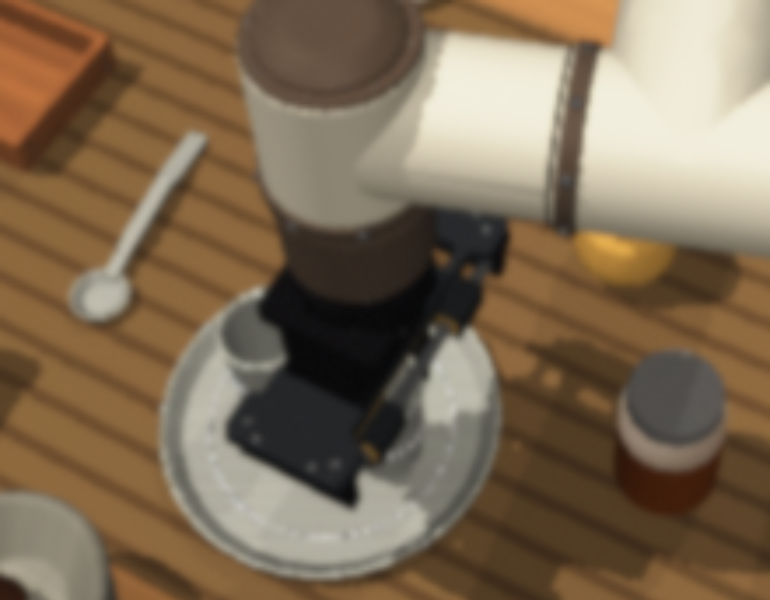

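```bash
python3 -m jog '[[0,0,-2,0,0,0,200],[0,0,-4,0,0,0,200],[0,0,-4,0,0,0,200],[0,0,-4,0,0,0,200]]'
```

```text
time_s: 12.22
position: [0.6572, 0.047, 0.0635]
eef_rot: [-0.001, -0.707, -0.001, 0.707]
wrist_force: [-0.3, 0.3, -0.8]
finger_gap: 0.589
```

```bash
python3 -m jog '[[0,0,-1,0,0,0,200],[0,0,-1,0,0,0,200],[0,0,-1,0,0,0,200]]'
```

```text
time_s: 12.47
position: [0.6576, 0.0471, 0.0629]
eef_rot: [0.001, 0.707, 0.001, -0.707]
wrist_force: [-0.4, 0.0, 1.9]
finger_gap: 0.588
```

```bash
python3 -m jog '[[0,0,0,0,0,0,95],[0,0,0,0,0,0,85],[0,0,0,0,0,0,70],[0,0,0,0,0,0,40],[0,0,0,0,0,0,10],[0,0,0,0,0,0,0],[0,0,0,0,0,0,0],[0,0,0,0,0,0,0]]'; python3 -m jog '[[0,0,25,0,0,0,0],[0,0,60,0,0,0,0],[0,0,90,0,0,0,0],[0,0,90,0,0,0,0],[0,0,90,0,0,0,0]]'; python3 -m jog '[[-30,-7,0,0,0,0,0],[-65,-15,0,0,0,0,0],[-100,-23,0,0,0,0,0],[-135,-31,0,0,0,0,0],[-170,-40,0,0,0,0,0],[-195,-46,0,0,0,0,0],[-209,-49,0,0,0,0,0],[-209,-49,0,0,0,0,0],[-209,-49,0,0,0,0,0],[-209,-49,0,0,0,0,0]]';python3 -c "
from bench import readout,vision;import cv2
s=vision.snapshot('scene')
cv2.imwrite('pics/s6.png',cv2.resize(s[190:400,180:400],None,fx=2.8,fy=2.8)[:600])"
```

```text
time_s: 13.13
position: [0.6573, 0.0471, 0.0625]
eef_rot: [-0.001, -0.707, -0.001, 0.707]
wrist_force: [-0.2, 0.4, -0.3]
finger_gap: 0.973
time_s: 13.55
position: [0.6586, 0.0474, 0.1553]
eef_rot: [0.0, 0.709, 0.001, -0.705]
wrist_force: [-0.9, 0.6, -1.6]
finger_gap: 1.002
time_s: 14.38
position: [0.449, -0.0018, 0.1523]
eef_rot: [0.001, 0.707, 0.001, -0.707]
wrist_force: [0.3, -0.1, -0.5]
finger_gap: 1.001
```

View pics/s6.png

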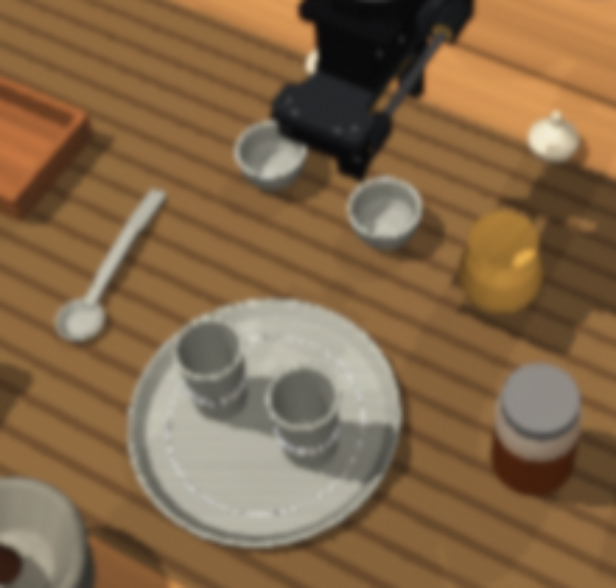

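```bash
python3 -m jog '[[0,0,-40,0,0,0,0],[0,0,-80,0,0,0,0],[0,0,-115,0,0,0,0],[0,0,-129,0,0,0,0],[0,0,-129,0,0,0,0],[0,0,-129,0,0,0,0]]' 15; python3 -m jog '[[0,0,0,0,0,0,200],[0,0,0,0,0,0,200],[0,0,0,0,0,0,200],[0,0,0,0,0,0,200],[0,0,0,0,0,0,200],[0,0,0,0,0,0,200],[0,0,0,0,0,0,200]]' 15; python3 -m jog '[[0,0,30,0,0,0,200],[0,0,65,0,0,0,200],[0,0,105,0,0,0,200],[0,0,130,0,0,0,200],[0,0,130,0,0,0,200],[0,0,130,0,0,0,200]]';python3 -c "
from bench import readout,vision;import cv2
s=vision.snapshot('scene')
cv2.imwrite('pics/s7.png',cv2.resize(s[150:330,220:400],None,fx=3.3,fy=3.3)[:600])"
```

```text
time_s: 14.93
position: [0.4488, -0.0019, 0.0227]
eef_rot: [-0.001, -0.706, -0.001, 0.708]
wrist_force: [1.0, 0.1, 1.3]
finger_gap: 1.001
time_s: 15.52
position: [0.4487, -0.0018, 0.0244]
eef_rot: [0.001, 0.708, 0.001, -0.707]
wrist_force: [-1.4, 1.3, 6.6]
finger_gap: 0.706
time_s: 16.02
position: [0.4488, -0.0016, 0.1549]
eef_rot: [0.0, 0.708, 0.001, -0.706]
wrist_force: [0.4, -0.5, -2.2]
finger_gap: 0.701
```

View pics/s7.png

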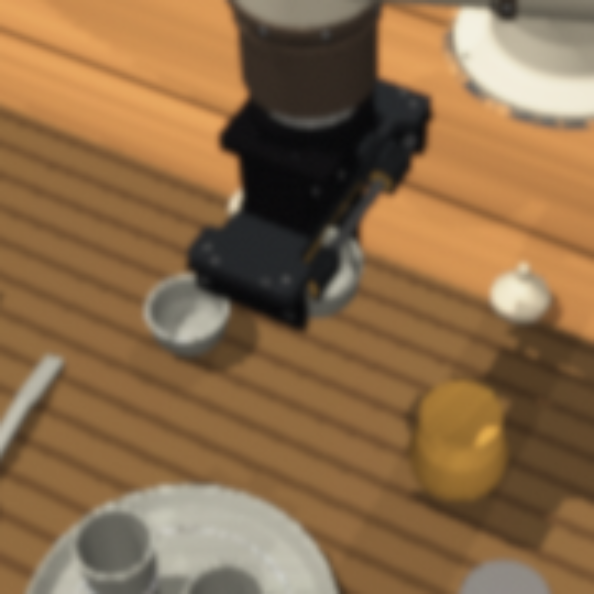

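```bash
python3 -m jog '[[5,30,0,0,0,1,200],[10,66,0,0,0,2,200],[15,102,0,0,0,3,200],[20,138,0,0,0,4,200],[25,174,0,0,0,5,200],[30,210,0,0,0,6,200],[35,246,0,0,0,7,200],[40,282,0,0,0,8,200],[46,318,0,0,0,9,200],[51,354,0,0,0,10,200],[56,390,0,0,0,10.2,200],[60,415,0,0,0,10.2,200]]'; python3 -m jog '[[2,16,0,0,0,0,200],[2,17,0,0,0,0,200],[2,17,0,0,0,0,200],[2,17,0,0,0,0,200]]'; python3 -c "
from bench import readout,vision;import cv2
s=vision.snapshot('scene')
cv2.imwrite('pics/s8.png',cv2.resize(s[200:420,380:560],None,fx=2.7,fy=2.7)[:600])"
```

```text
time_s: 17.07
position: [0.5076, 0.4152, 0.1501]
eef_rot: [-0.065, -0.703, -0.063, 0.705]
wrist_force: [0.7, -0.4, -0.3]
finger_gap: 0.701
time_s: 17.4
position: [0.5095, 0.4287, 0.1514]
eef_rot: [-0.065, -0.703, -0.062, 0.705]
wrist_force: [0.7, 0.0, -0.9]
finger_gap: 0.704
```

View pics/s8.png

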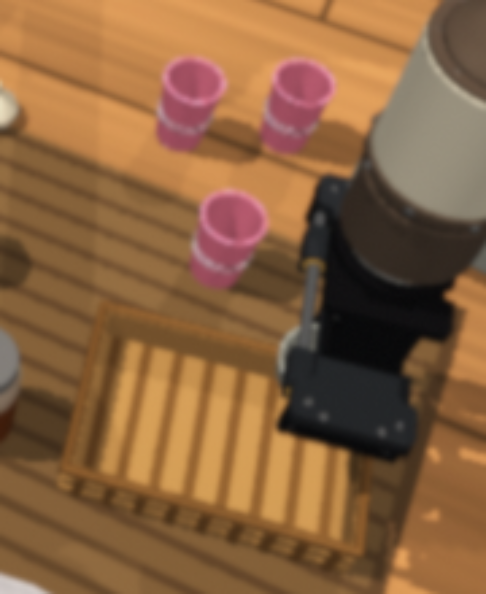

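```bash
python3 -m jog '[[0,0,-35,0,0,0,200],[0,0,-70,0,0,0,200],[0,0,-100,0,0,0,200],[0,0,-115,0,0,0,200],[0,0,-118,0,0,0,200],[0,0,-118,0,0,0,200],[0,0,-118,0,0,0,200]]'; python3 -c "
from bench import readout,vision;import cv2
s=vision.snapshot('scene')
cv2.imwrite('pics/s9.png',cv2.resize(s[200:420,380:560],None,fx=2.7,fy=2.7)[:600])"
```

```text
time_s: 18.03
position: [0.5112, 0.4301, 0.037]
eef_rot: [0.063, 0.705, 0.064, -0.704]
wrist_force: [0.1, 0.7, 0.3]
finger_gap: 0.703
```

View pics/s9.png

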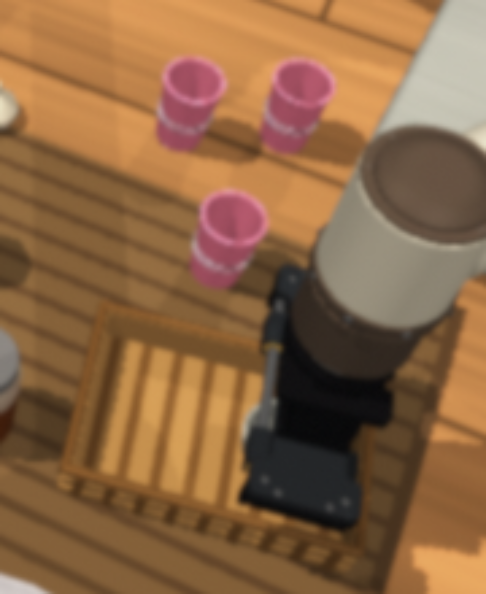

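```bash
python3 -m jog '[[0,0,-2,0,0,0,200],[0,0,-4,0,0,0,200],[0,0,-5,0,0,0,200],[0,0,-5,0,0,0,200],[0,0,-5,0,0,0,200]]'
```

```text
time_s: 18.5
position: [0.5103, 0.4301, 0.0307]
eef_rot: [0.064, 0.704, 0.064, -0.704]
wrist_force: [0.0, 0.3, 0.9]
finger_gap: 0.701
```

```bash
python3 -m jog '[[0,0,-1,0,0,0,200],[0,0,-1,0,0,0,200],[0,0,-1,0,0,0,200]]'
```

```text
time_s: 18.75
position: [0.5104, 0.4302, 0.0305]
eef_rot: [0.064, 0.704, 0.064, -0.704]
wrist_force: [-1.3, -1.0, 4.8]
finger_gap: 0.704
```

```bash
python3 -m jog '[[0,0,0,0,0,0,65],[0,0,0,0,0,0,50],[0,0,0,0,0,0,30],[0,0,0,0,0,0,10],[0,0,0,0,0,0,0],[0,0,0,0,0,0,0],[0,0,0,0,0,0,0]]'; python3 -m jog '[[0,0,25,0,0,0,0],[0,0,60,0,0,0,0],[0,0,100,0,0,0,0],[0,0,125,0,0,0,0],[0,0,125,0,0,0,0]]'; python3 -m jog '[[-4,-30,0,0,0,-1,0],[-9,-70,0,0,0,-2,0],[-14,-110,0,0,0,-3,0],[-19,-150,0,0,0,-4,0],[-24,-190,0,0,0,-5,0],[-29,-230,0,0,0,-6,0],[-34,-270,0,0,0,-7,0],[-39,-310,0,0,0,-8,0],[-44,-350,0,0,0,-9,0],[-49,-390,0,0,0,-10,0],[-54,-430,0,0,0,-10.2,0],[-59,-470,0,0,0,-10.2,0]]';python3 -m jog '[[-5,-40,0,0,0,0,0],[-10,-75,0,0,0,0,0],[-11,-84,0,0,0,0,0],[-11,-84,0,0,0,0,0],[-11,-84,0,0,0,0,0]]';python3 -c "
from bench import readout,vision;import cv2
s=vision.snapshot('scene');cv2.imwrite('pics/s10a.png',s)
cv2.imwrite('pics/s10.png',s)"
```

```text
time_s: 19.33
position: [0.5103, 0.43, 0.0293]
eef_rot: [-0.064, -0.704, -0.064, 0.704]
wrist_force: [-0.0, -0.8, 0.1]
finger_gap: 0.986
time_s: 19.75
position: [0.5131, 0.4328, 0.1625]
eef_rot: [0.061, 0.708, 0.067, -0.7]
wrist_force: [0.3, -0.1, 0.8]
finger_gap: 1.0
time_s: 20.75
position: [0.4506, -0.0417, 0.1547]
eef_rot: [0.001, 0.707, 0.001, -0.707]
wrist_force: [0.6, 0.3, 0.0]
finger_gap: 0.994
time_s: 21.17
position: [0.4403, -0.1241, 0.1544]
eef_rot: [0.0, 0.707, 0.0, -0.707]
wrist_force: [0.4, 0.3, -0.3]
finger_gap: 0.998
```

View pics/s10.png

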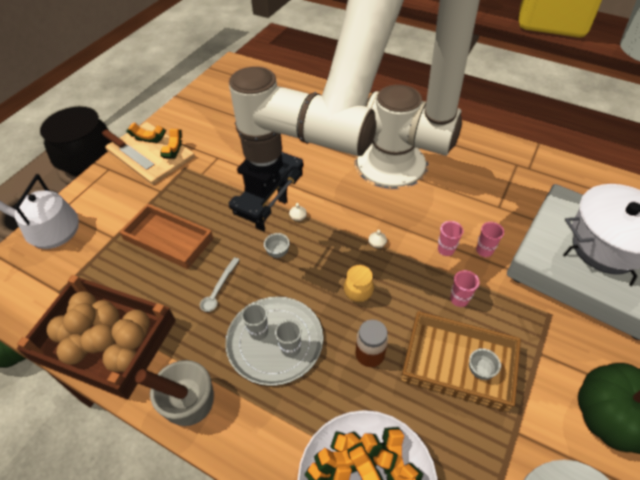

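```bash
python3 -m jog '[[0,0,-40,0,0,0,0],[0,0,-80,0,0,0,0],[0,0,-115,0,0,0,0],[0,0,-131,0,0,0,0],[0,0,-131,0,0,0,0],[0,0,-131,0,0,0,0]]' 15; python3 -m jog '[[0,0,0,0,0,0,200],[0,0,0,0,0,0,200],[0,0,0,0,0,0,200],[0,0,0,0,0,0,200],[0,0,0,0,0,0,200],[0,0,0,0,0,0,200],[0,0,0,0,0,0,200]]' 15; python3 -m jog '[[0,0,30,0,0,0,200],[0,0,65,0,0,0,200],[0,0,105,0,0,0,200],[0,0,130,0,0,0,200],[0,0,130,0,0,0,200],[0,0,130,0,0,0,200]]'
```

```text
time_s: 21.72
position: [0.4406, -0.1228, 0.0232]
eef_rot: [-0.002, -0.706, -0.002, 0.708]
wrist_force: [-0.5, -0.6, 0.5]
finger_gap: 1.001
time_s: 22.3
position: [0.4405, -0.124, 0.0243]
eef_rot: [0.001, 0.707, 0.001, -0.707]
wrist_force: [-2.0, 2.0, 6.8]
finger_gap: 0.699
time_s: 22.8
position: [0.4409, -0.1239, 0.155]
eef_rot: [0.0, 0.709, 0.001, -0.706]
wrist_force: [-0.2, -0.5, -0.9]
finger_gap: 0.694
```

```bash
python3 -m jog '[[6,30,0,0,0,1,200],[13,68,0,0,0,2,200],[20,107,0,0,0,3,200],[28,146,0,0,0,4,200],[35,185,0,0,0,5,200],[42,224,0,0,0,6,200],[50,263,0,0,0,7,200],[57,302,0,0,0,8,200],[64,341,0,0,0,9,200],[72,380,0,0,0,10,200],[79,419,0,0,0,10.2,200],[84,445,0,0,0,10.2,200]]'; python3 -m jog '[[3,15,0,0,0,0,200],[3,16,0,0,0,0,200],[3,16,-30,0,0,0,200],[3,16,-70,0,0,0,200],[3,16,-100,0,0,0,200],[3,16,-116,0,0,0,200],[3,16,-119,0,0,0,200],[3,16,-119,0,0,0,200],[3,16,-119,0,0,0,200]]'; python3 -c "
from bench import readout,vision;import cv2
s=vision.snapshot('scene')
cv2.imwrite('pics/s11.png',cv2.resize(s[250:420,380:560],None,fx=3.2,fy=3.2)[:600])"
```

```text
time_s: 23.8
position: [0.5238, 0.3237, 0.1507]
eef_rot: [-0.065, -0.703, -0.064, 0.705]
wrist_force: [-0.7, 0.1, -0.4]
finger_gap: 0.697
time_s: 24.55
position: [0.5276, 0.3367, 0.0348]
eef_rot: [0.064, 0.704, 0.064, -0.704]
wrist_force: [-0.1, -0.5, -0.0]
finger_gap: 0.698
```

View pics/s11.png

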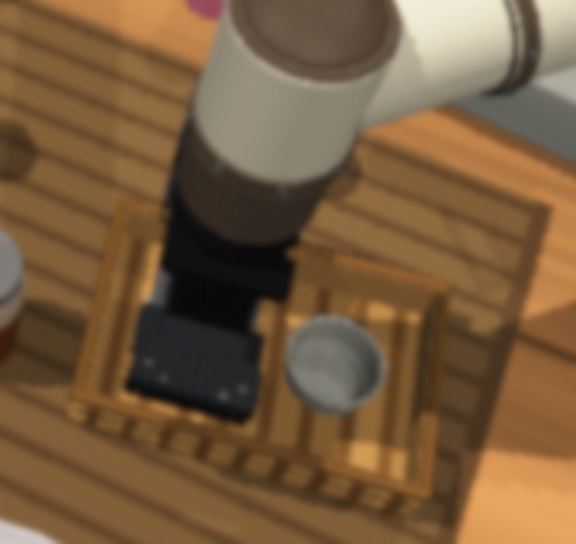

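```bash
python3 -m jog '[[0,0,-2,0,0,0,200],[0,0,-4,0,0,0,200],[0,0,-4,0,0,0,200],[0,0,-4,0,0,0,200]]';python3 -m jog '[[0,0,-1,0,0,0,200],[0,0,-1,0,0,0,200],[0,0,-1,0,0,0,200]]'
```

```text
time_s: 24.93
position: [0.5274, 0.3371, 0.031]
eef_rot: [0.063, 0.704, 0.064, -0.704]
wrist_force: [-0.4, 0.4, -1.6]
finger_gap: 0.699
time_s: 25.18
position: [0.5273, 0.3371, 0.0296]
eef_rot: [0.064, 0.704, 0.064, -0.704]
wrist_force: [-0.1, 0.1, -0.4]
finger_gap: 0.693
```

```bash
python3 -m jog '[[0,0,-1,0,0,0,200],[0,0,-1,0,0,0,200],[0,0,-1,0,0,0,200]]'
```

```text
time_s: 25.43
position: [0.5275, 0.3374, 0.029]
eef_rot: [0.064, 0.704, 0.064, -0.704]
wrist_force: [-1.2, 0.4, 2.8]
finger_gap: 0.697
```

```bash
python3 -m jog '[[0,0,0,0,0,0,65],[0,0,0,0,0,0,50],[0,0,0,0,0,0,30],[0,0,0,0,0,0,10],[0,0,0,0,0,0,0],[0,0,0,0,0,0,0],[0,0,0,0,0,0,0]]'; python3 -m jog '[[0,0,25,0,0,0,0],[0,0,60,0,0,0,0],[0,0,100,0,0,0,0],[0,0,135,0,0,0,0],[0,0,135,0,0,0,0]]'; python3 -m jog '[[-25,-30,0,0,0,-7,0],[-45,-65,0,0,0,-14,0],[-65,-100,0,0,0,-21,0],[-80,-135,0,0,0,-28,0],[-90,-170,0,0,0,-35,0],[-95,-205,0,0,0,-42,0],[-98,-240,0,0,0,-49,0],[-100,-280,0,0,0,-56,0],[-100,-300,0,0,0,-63,0],[-100,-300,0,0,0,-70,0],[-100,-300,0,0,0,-77,0],[-100,-300,0,0,0,-84,0]]'; python3 -m jog '[[0,0,0,0,0,-7,0],[0,0,0,0,0,-7.8,0],[0,0,0,0,0,-7.8,0],[0,0,0,0,0,-7.8,0]]'
python3 - <<'E'
from h import *
for n in("scene","top"):
    im=vision.snapshot(n); cv2.imwrite(f"pics/{n}20.png",im)
print(readout.read_state()['position'],readout.read_state()['q'])
E
```

```text
time_s: 26.02
position: [0.5273, 0.337, 0.0284]
eef_rot: [-0.064, -0.704, -0.064, 0.704]
wrist_force: [0.4, -0.0, 1.0]
finger_gap: 0.984
time_s: 26.43
position: [0.5311, 0.3399, 0.1727]
eef_rot: [0.061, 0.709, 0.067, -0.699]
wrist_force: [-0.1, 0.8, 1.2]
finger_gap: 1.002
time_s: 27.43
position: [0.4272, 0.0364, 0.1636]
eef_rot: [-0.426, 0.564, -0.426, -0.564]
wrist_force: [-0.8, 0.0, -0.4]
finger_gap: 0.998
time_s: 27.77
position: [0.4273, 0.0371, 0.1635]
eef_rot: [-0.461, 0.536, -0.461, -0.536]
wrist_force: [0.6, 0.4, -0.4]
finger_gap: 1.001
[0.42727529 0.03710693 0.16350125] [ 4.68421960e-01  1.24240552e-01 -5.55623458e-01 -1.80522307e-05
 -8.90981952e-01 -1.88854273e+00]
```

View pics/scene20.png

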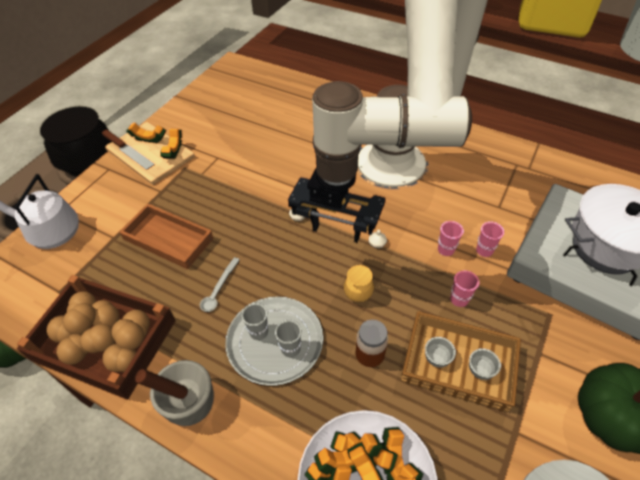

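View pics/top20.png

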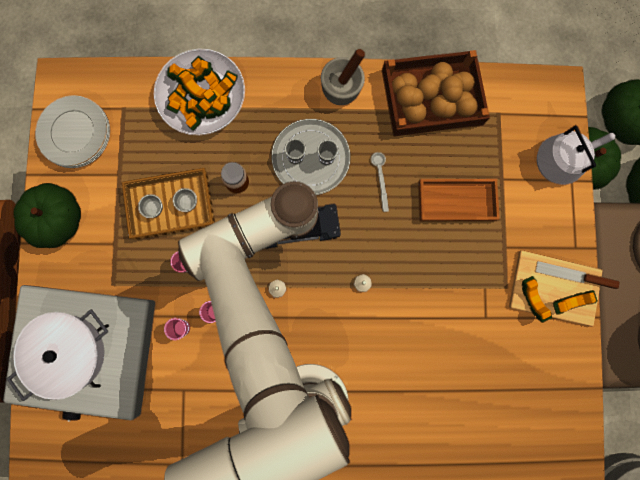

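Run:
```python
from h import *
t=cv2.imread("pics/top20.png");s=cv2.imread("pics/scene20.png")
for im,n,uv,r in((t,"top",(381,180),38),(s,"scene",(224,280),36)):
    B=seg(im,uv,r=r,sat=90); m=B[1]
    ys,xs=np.nonzero(m); x0,y0=int(uv[0])-r,int(uv[1])-r
    px=np.c_[x0+(xs+.5)/4-.5,y0+(ys+.5)/4-.5]
    W=np.array([onz(p,n,.010) for p in px[::3]])[:,:2]
    print(n,B[0],len(W))
    h=W[(W[:,0]>.555)&(W[:,0]<.61)]
    c=h.mean(0);d=np.polyfit(h[:,0],h[:,1],1)
    print(" handle at x=.591:",np.polyval(d,.591),"at .599",np.polyval(d,.599),"slope deg",np.degrees(np.arctan(d[0])),"xrange",W[:,0].min(),W[:,0].max(), "dish c",W[W[:,0]>.635].mean(0), "end", W[W[:,0]<.515].mean(0))
```

```text
top [370.5  151.75 388.25 211.5 ] 2195
 handle at x=.591: -0.19162471402918993 at .599 -0.19043642892958818 slope deg 8.448692491010677 xrange 0.5076499875707702 0.6740175081910904 dish c [ 0.65411911 -0.18209265] end [ 0.51151992 -0.20100891]
scene [199.25 256.75 238.75 311.75] 2820
 handle at x=.591: -0.19005975380714096 at .599 -0.18898209999857946 slope deg 7.671944530097509 xrange 0.5105500576701368 0.6751937269665356 dish c [ 0.65469477 -0.1792831 ] end [ 0.51298822 -0.19724359]
```

```bash
python3 -m jog '[[20,-26,0,0,0,0,0],[40,-54,0,0,0,0,0],[61,-81,0,0,0,0,0],[82,-109,0,0,0,0,0],[103,-137,0,0,0,0,0],[124,-164,0,0,0,0,0],[145,-192,0,0,0,0,0],[160,-213,0,0,0,0,0],[171,-227,0,0,0,0,0],[171,-227,0,0,0,0,0],[171,-227,0,0,0,0,0],[171,-227,0,0,0,0,0]]';  python3 -m jog '[[0,0,-40,0,0,0,60],[0,0,-80,0,0,0,60],[0,0,-110,0,0,0,60],[0,0,-120,0,0,0,60],[0,0,-120,0,0,0,60],[0,0,-120,0,0,0,60]]'
python3 - <<'E'
from h import *
s=vision.snapshot("scene"); t=vision.snapshot("top")
cv2.imwrite("pics/s21.png",cv2.resize(s[190:330,160:330],None,fx=4,fy=4)); cv2.imwrite("pics/t21.png",cv2.resize(t[110:250,310:480],None,fx=4,fy=4))
E
```

```text
time_s: 28.87
position: [0.5977, -0.1895, 0.1631]
eef_rot: [0.461, -0.536, 0.461, 0.536]
wrist_force: [0.0, -0.0, -1.0]
finger_gap: 0.997
time_s: 29.37
position: [0.5991, -0.1896, 0.0447]
eef_rot: [-0.461, 0.537, -0.461, -0.536]
wrist_force: [0.6, 0.5, 0.1]
finger_gap: 0.773
```

View pics/s21.png

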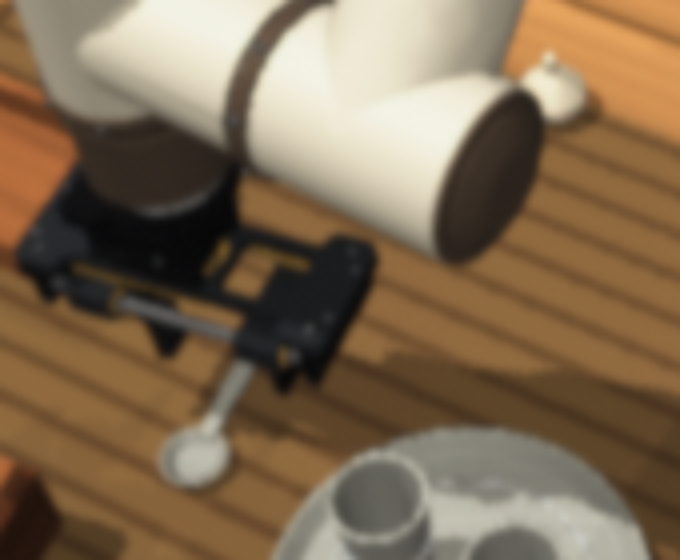

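View pics/t21.png

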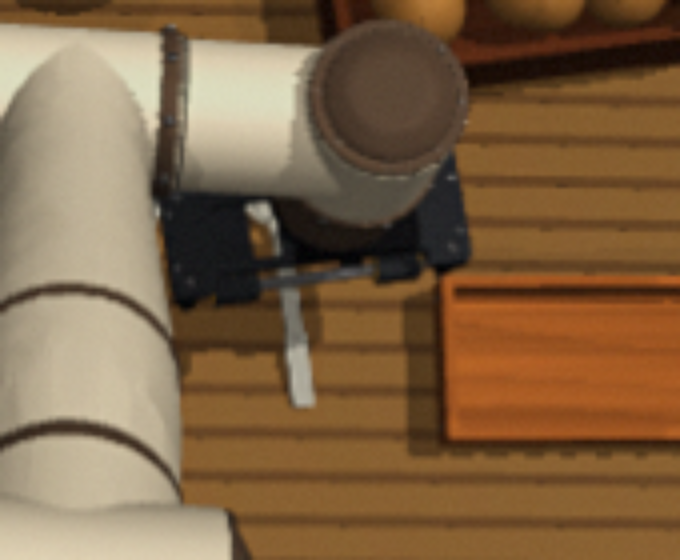

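```bash
python3 -m jog '[[-1,0,-12,0,0,0,60],[-1,0,-22,0,0,0,60],[-1,0,-26,0,0,0,60],[-1,0,-26,0,0,0,60],[-1,0,-26,0,0,0,60]]' 20; python3 -m jog '[[0,0,0,0,0,0,245],[0,0,0,0,0,0,245],[0,0,0,0,0,0,245],[0,0,0,0,0,0,245],[0,0,0,0,0,0,245],[0,0,0,0,0,0,245],[0,0,0,0,0,0,245],[0,0,0,0,0,0,245],[0,0,0,0,0,0,245],[0,0,0,0,0,0,245],[0,0,0,0,0,0,245]]' 20
```

```text
time_s: 29.88
position: [0.5976, -0.19, 0.018]
eef_rot: [-0.461, 0.536, -0.461, -0.536]
wrist_force: [-0.2, 0.1, -0.6]
finger_gap: 0.764
time_s: 30.8
position: [0.5973, -0.1899, 0.0175]
eef_rot: [-0.461, 0.536, -0.461, -0.536]
wrist_force: [0.2, 1.0, -0.2]
finger_gap: 0.132
```

```bash
python3 -m jog '[[0,0,20,0,0,0,245],[0,0,55,0,0,0,245],[0,0,90,0,0,0,245],[0,0,110,0,0,0,245],[0,0,110,0,0,0,245],[0,0,110,0,0,0,245]]'
python3 - <<'E'
from h import *
s=vision.snapshot("scene")
cv2.imwrite("pics/s22.png",cv2.resize(s[160:330,140:330],None,fx=3.5,fy=3.5))
E
```

```text
time_s: 31.3
position: [0.5979, -0.1899, 0.129]
eef_rot: [-0.462, 0.537, -0.461, -0.535]
wrist_force: [0.4, -0.2, -0.7]
finger_gap: 0.134
```

View pics/s22.png

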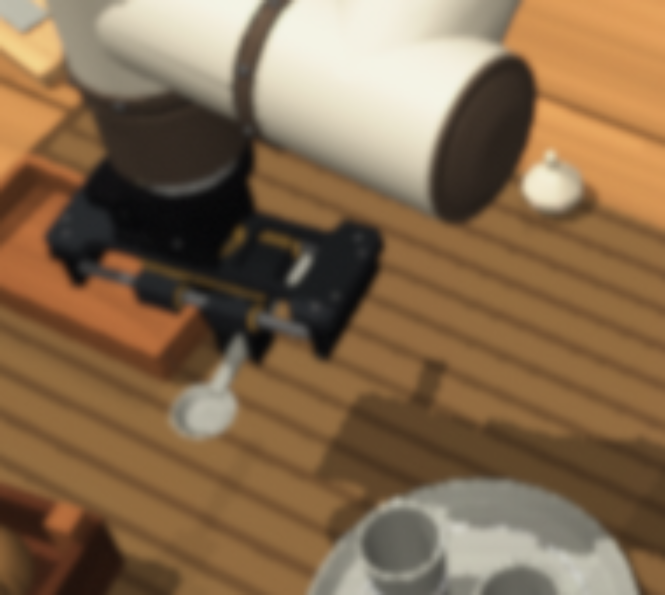

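```bash
python3 -m jog '[[-5,-18,0,0,0,7,245],[-10,-36,0,0,0,14,245],[-15,-54,0,0,0,21,245],[-20,-72,0,0,0,28,245],[-25,-90,0,0,0,35,245],[-30,-108,0,0,0,42,245],[-36,-126,0,0,0,49,245],[-41,-144,0,0,0,56,245],[-46,-162,0,0,0,63,245],[-51,-180,0,0,0,70,245],[-56,-195,0,0,0,77,245],[-58,-203,0,0,0,82.5,245]]'; python3 -m jog '[[0,0,0,0,0,0,245],[0,0,0,0,0,0,245],[0,0,0,0,0,0,245],[0,0,-30,0,0,0,245],[0,0,-50,0,0,0,245],[0,0,-50,0,0,0,245],[0,0,-50,0,0,0,245]]'
python3 - <<'E'
from h import *
s=vision.snapshot("scene"); t=vision.snapshot("top")
cv2.imwrite("pics/s23.png",cv2.resize(s[150:310,90:280],None,fx=3.5,fy=3.5)); cv2.imwrite("pics/t23.png",cv2.resize(t[140:260,390:530],None,fx=4.5,fy=4.5))
E
```

```text
time_s: 32.35
position: [0.5374, -0.394, 0.1248]
eef_rot: [-0.007, -0.706, -0.008, 0.709]
wrist_force: [0.7, -0.1, -0.7]
finger_gap: 0.134
time_s: 32.93
position: [0.5389, -0.392, 0.0764]
eef_rot: [-0.006, -0.706, -0.007, 0.708]
wrist_force: [0.6, -0.2, -0.1]
finger_gap: 0.133
```

View pics/s23.png

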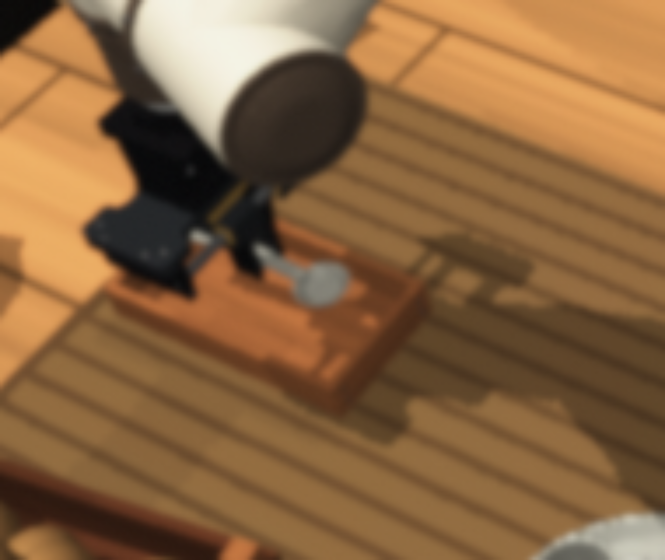

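View pics/t23.png

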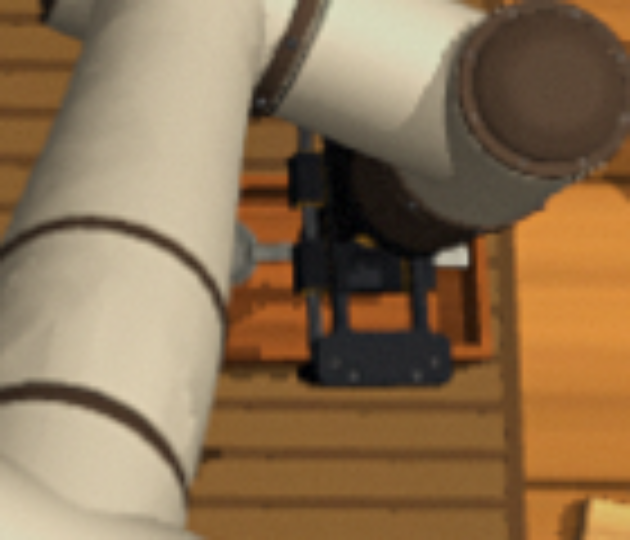

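```bash
python3 -c "
from h import *
print(onz((493.6,196.6),'top',.07), onz((90+320/3.5,150+284/3.5),'scene',.07))"; python3 -m jog '[[0,0,-20,0,0,0,245],[0,0,-38,0,0,0,245],[0,0,-48,0,0,0,245],[0,0,-48,0,0,0,245],[0,0,-48,0,0,0,245]]'
```

```text
[ 0.53984387 -0.48118004  0.07      ] [ 0.54100313 -0.33115133  0.07      ]
time_s: 33.45
position: [0.5398, -0.3932, 0.0303]
eef_rot: [0.007, 0.707, 0.006, -0.707]
wrist_force: [-0.1, 0.7, 0.0]
finger_gap: 0.133
```

```bash
python3 -m jog '[[0,0,-2,0,0,0,245],[0,0,-4,0,0,0,245],[0,0,-4,0,0,0,245],[0,0,-4,0,0,0,245]]'; python3 -m jog '[[0,0,-1,0,0,0,245],[0,0,-1,0,0,0,245],[0,0,-1,0,0,0,245]]';python3 -m jog '[[0,0,-1,0,0,0,245],[0,0,-1,0,0,0,245],[0,0,-1,0,0,0,245]]'
```

```text
time_s: 33.78
position: [0.5396, -0.3931, 0.0261]
eef_rot: [0.006, 0.707, 0.006, -0.707]
wrist_force: [-0.0, -0.8, -0.3]
finger_gap: 0.136
time_s: 34.03
position: [0.5393, -0.393, 0.0246]
eef_rot: [0.006, 0.707, 0.006, -0.707]
wrist_force: [0.5, -0.1, -0.8]
finger_gap: 0.127
time_s: 34.28
position: [0.5394, -0.393, 0.0244]
eef_rot: [0.007, 0.707, 0.006, -0.707]
wrist_force: [-1.8, 2.2, 5.7]
finger_gap: 0.138
```

Contact. I'll open only partway, since the fingers fully open would touch the box walls.

```bash
python3 -m jog '[[0,0,0,0,0,0,215],[0,0,0,0,0,0,205],[0,0,0,0,0,0,195],[0,0,0,0,0,0,180],[0,0,0,0,0,0,165],[0,0,0,0,0,0,165],[0,0,0,0,0,0,165]]'; python3 -m jog '[[0,0,15,0,0,0,165],[0,0,45,0,0,0,165],[0,0,85,0,0,0,165],[0,0,125,0,0,0,165],[-25,20,160,0,0,0,165],[-60,50,180,0,0,0,165],[-90,80,180,0,0,0,165],[-110,120,180,0,0,0,165],[-125,160,180,0,0,0,165],[-125,200,180,0,0,0,165],[-125,240,180,0,0,0,165],[-125,260,180,0,0,0,165]]';python3 -m jog '[[0,20,0,0,0,0,165],[0,30,0,0,0,0,165],[0,30,0,0,0,0,165],[0,30,0,0,0,0,165]]'
python3 - <<'E'
from h import *
s=vision.snapshot("scene"); t=vision.snapshot("top")
cv2.imwrite("pics/s24.png",s); cv2.imwrite("pics/t24.png",t)
cv2.imwrite("pics/s24c.png",cv2.resize(s[190:290,100:240],None,fx=5,fy=5)); cv2.imwrite("pics/t24c.png",cv2.resize(t[160:240,400:520],None,fx=6,fy=6))
E
```

```text
time_s: 34.87
position: [0.5393, -0.393, 0.0233]
eef_rot: [-0.006, -0.707, -0.006, 0.707]
wrist_force: [-0.3, -0.7, -0.4]
finger_gap: 0.342
time_s: 35.87
position: [0.4131, -0.131, 0.2041]
eef_rot: [0.006, 0.708, 0.007, -0.707]
wrist_force: [1.1, 0.7, -0.6]
finger_gap: 0.354
time_s: 36.2
position: [0.4145, -0.1029, 0.2037]
eef_rot: [0.007, 0.707, 0.007, -0.707]
wrist_force: [-0.0, -0.7, 0.1]
finger_gap: 0.35
```

View pics/s24.png

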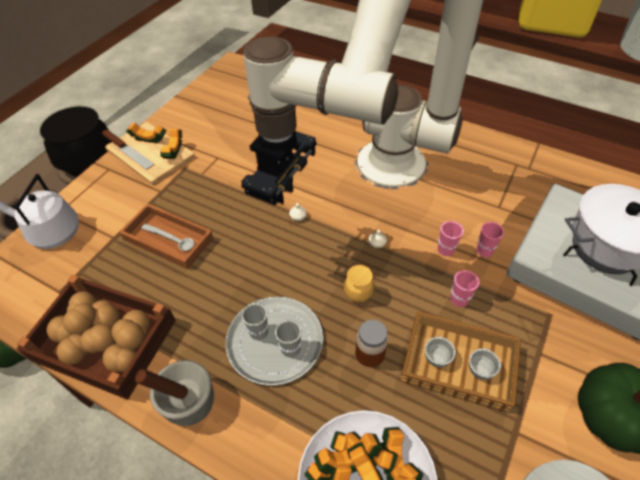

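View pics/s24c.png

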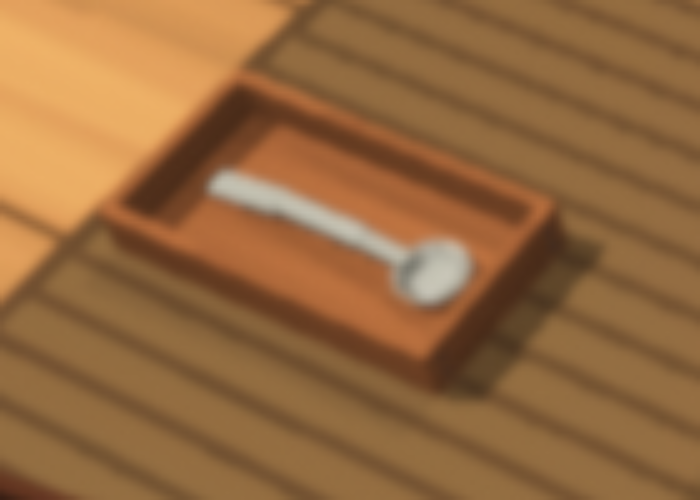

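View pics/t24.png

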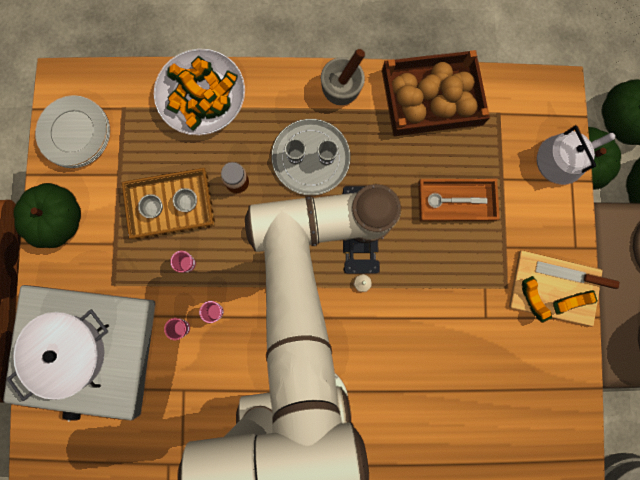

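View pics/t24c.png

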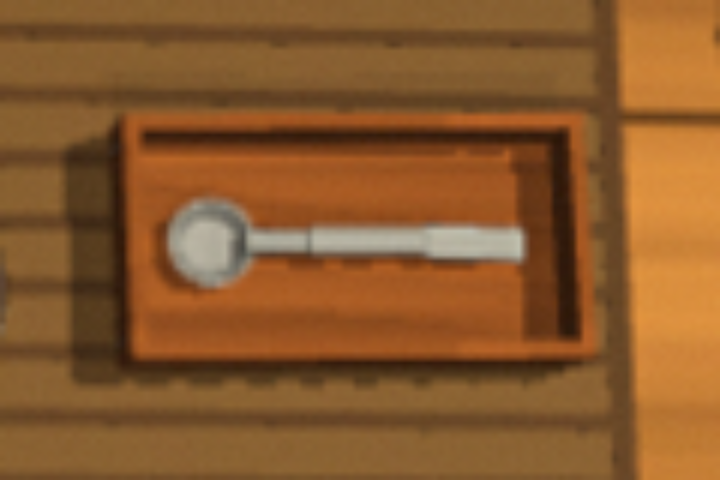

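The spoon lies face up in the box: in the top view its dish is at about (435,200) and the handle runs right to about (487,200). Both tumblers stand in the tray at (295,152) and (327,153). Both bowls sit in the basket at (150,207) and (185,202). The jar and pot are at the same pixels as at the start, and the gripper is clear of everything.

```bash
python3 -c "
from bench import ctrl,readout
print(readout.read_state()['time_s']);print(ctrl.sign_off())"
```

```text
36.3
the job is handed in; nothing more can be done
None
```

The job is handed in, at 36.3 s of the 144 s allowed. I placed the two steel tumblers on the tray first, then the two bowls in the basket, then the spoon in the wooden box.

My last pictures, taken from both cameras before handing in, showed:
- **Tumblers:** both standing upright on the tray floor, about 86 mm apart.
- **Bowls:** both right way up, side by side on the basket floor.
- **Spoon:** face up and flat, inside the box with clearance all round.
- **Bystanders:** the jar, the pot and the pink tumblers looked unmoved. I compared the jar and pot by eye in the scene picture only; at the end the arm hid the pot in the top view.

No check failed. The wrist readings printed at the end of each move were at most about 7 N.

The two views agreed with each other and with the given sizes to about 2–4 mm. The one exception was a first basket fit using roughly read corners. It was off by up to 6 pixels, so I redid it with better corners before using it.

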